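# Break down a delivered bundle of card stock and put each piece away

## Task

A bundle of card stock has been delivered, one piece on top of another. Take it apart: seat the small kraft tag pack in the small black holder and the white card pack in the large one, and keep the two corrugated pads by stacking them flat on the corner stand, each pushed up square against both of its aluminium fences. Keep the packs upright and leave the bead jar and the black tape roll where they stand.

Things in the scene. Friction and masses are not known exactly. Their poses are not given: they have to be found in the camera images.
- tag_pack: pack of brown kraft tags, 92 (its x) x 51 (its y) x 28 mm high (z), at the top of the bundle; handled as one rigid block; 0.07 to 0.15 kg. Origin: centre of its underside; z up.
- upper_pad: corrugated kraft cardboard pad, rigid, 56 (its x) x 150 (its y) x 12 mm thick (z), 35 g; lies under the tag pack and crosswise on the card pack. Same size as the lower pad; either pad may go down first. Origin: centre of its underside; z up.
- card_pack: pack of white cards, 115 (its x) x 59 (its y) x 51 mm high (z), between the two pads, its ends showing on either side of the upper pad; one rigid block, 0.15 to 0.3 kg. Origin: centre of its underside; z up.
- lower_pad: corrugated kraft cardboard pad, 56 (its x) x 150 (its y) x 12 mm thick (z), 35 g; lies on the bench at the bottom of the bundle along the card pack, its ends showing. Origin: centre of its underside; z up.
- tag_holder: small black plastic holder, fixed, for the tag pack. Floor 6 mm above the bench, 102 (its x) x 61 (its y) mm inside; four corner walls 4 mm thick rise 20 mm over the floor and run only 18 mm along x and 14 mm along y from each inside corner, so the middle of every side is open for fingers. Origin: under the middle of the floor, at bench height; z up.
- card_holder: large black plastic holder, fixed, for the card pack. Floor 6 mm above the bench, 125 (its x) x 69 (its y) mm inside; four corner walls 4 mm thick rise 30 mm over the floor and run only 18 mm along x and 14 mm along y from each inside corner: open for fingers between. Origin: under the middle of the floor, at bench height; z up.
- pad_stand: fixed plywood board 88 x 180 mm, top 9 mm above the bench, with aluminium fences 28 mm high on two sides. Origin: at bench height under the middle of a squared pad, whose long side lies along y. Long-side fence: inner face x = +28 mm, two pieces, y = -75 to -38 and +38 to +75, finger gap between. End fence: inner face y = +75, x = -26 to +26. z up.
- bead_jar: screw jar of beads, 57 mm across, 75 mm high, standing loose among the work; to be left where it stands. Origin: centre of its underside.
- tape_roll: black tape roll lying flat, 60 mm across, 18 mm high, loose; to be left where it lies. Origin: centre of its underside.

How it is judged:
By the outcome, as a careful person would: the job done as asked, in the order asked, and still so for the second after the job is handed in, with the robot touching nothing.
It also fails if it takes over 112 s, if anything falls off the work surface, if the arm or the gripper's body presses on something with over 40 N, if the wrist force passes 120 N, or if a joint passes its speed limit or range.

## Robot

A 6-joint arm with a two-finger parallel gripper is mounted at the origin on the work surface; the furniture and walls round the work are solid. World frame = base frame: x ahead of the robot, y to its left, z up, the work surface at z = 0. Lengths are in m, angles in rad, forces in N, time in s.
With the tool pointing down it reaches from about 0.275 to 0.85 m from the base axis. Payload 5.2 kg.
Tool frame: the origin (TCP) lies midway between the tips of the shut fingers; the grasp point (between the pads) lies 19 mm behind it; z points along the fingers, y is the line along which they close (so a half turn about z gives the same grasp; the last joint's range is limited). The gripper opens to 85 mm and grips with 20 to 120 N. Pads are 22 mm wide; open, the fingers measure 114 mm over their backs; the gripper's body (76 mm by 85 mm) begins 54 mm behind the grasp point. The pads swing forward as they close: fully open they stand 13 mm farther back than shut.
Start: joints at [-1.498, 0.259, 1.535, -0, 1.348, -0.203], TCP at [0.15, -0.529, 0.204] pointing down, gripper open.
Joint ranges: [-3.14, 3.14], [-0.91, 2.08], [0.19, 2.58], [-1.22, 4.36], [0.22, 2.71], [-3.12, 3.12]. Speed limits (rad/s): [2.57, 2.57, 3.14, 3.14, 3.14, 3.14].

## Interface

Orientations are given as [roll, pitch, yaw] about the fixed x, y, z axes, in that order (R = Rz(yaw) Ry(pitch) Rx(roll)).
In Python, from cell import arm, read_camera gives the robot as it stands.
- The arm moves only by the shell command python3 -m inch 'ROWS'. ROWS is JSON, a list of rows, each a list of 5 numbers: the opening, from 0 (shut) to 1 (fully open), then the shift along the tool's x, y, z in m, then the turn about the tool's z in degrees. In form: [[jaw, tx, ty, tz, roll], ...]. A call has 1 to 10 rows; each row is the pose to reach, as a shift and turn from the pose commanded when the call began, along the tool's axes at that moment; what a row does not reach only later rows make up. A row lasts 1/10 s, in which the tool goes at most 50 mm and 8.59 degrees, less where a joint would pass 70% of its speed; a pose out of reach is approached as far as the arm can. A call with a gripper value outside its range is refused whole. The fingers move at their own pace and stop on an object; the grip force is fixed at half the most. Time passes only in rows, so rows that repeat a pose let the fingers close. It gives the time, the measured TCP pose, the force, the opening and the grip force at its end, in the units of the state.
- arm.get_state(): the state, without advancing time (a new reading comes with each control period).
- read_camera(name): name is "scene" or "top"; returns a dict with "frame" (400x640x3 uint8, red, green, blue), "range_z" (400x640 float32, m along the optical axis (not along the pixel's ray), 0 where there is no reading), "vfov" (degrees; the focal length in pixels is half the picture's height over the tangent of half this angle, whatever the lens; pixels are square), "cx", "cy" (the principal point, pixels), "rvec" (rotation vector, rad) and "tvec" (3), from world to camera coordinates, as OpenCV has them. Camera axes: x right, y down, z forward; pixel columns grow to the right and rows downward; lengths in m; the calibration is good to about 2 mm. A picture is of the moment at which its call begins.
- arm.hand_in(): hands the job in; it is judged then, once.
The state is a dict: "clock": time; "joint_pos": joint angles; "joint_vel": joint speeds; "effort": joint torques, N m; "ee_pos": TCP position; "eef_rot": TCP orientation; "wrist_force": force on the tool from outside, world axes, zero at the start; "wrist_torque": the same for the moment, N m; "grip_width": finger opening in m; "grasp_force": force on a finger pad.
Only numpy, scipy, OpenCV 4.12 (cv2) and the standard library are available. Lean on these libraries where they do the work, as an engineer would, in place of code of your own. Each camera call takes 0.05 s, during which the arm holds its last target. There are 200 camera calls.

## Working session

There is one attempt and no reset: what is moved stays moved. The work goes in short steps, Python scripts to look and compute and a shell command to move; the robot and the scene stay as the last step left them, time stands still between calls to the robot, and variables do not carry over. Pictures are saved under pics/ and viewed, at most 14 in all, crops included, and the job is handed in when it is done.

```bash
ls; mkdir -p pics; cat > h.py <<'E'
import numpy as np, cv2
from cell import arm, read_camera
def cam(n):
    c=read_camera(n); c['R']=cv2.Rodrigues(np.array(c['rvec'],float))[0]; c['t']=np.array(c['tvec'],float).ravel()
    c['f']=200/np.tan(np.radians(c['vfov'])/2); return c
def plane(c,u,v,z):
    d=c['R'].T@np.array([(u-c['cx'])/c['f'],(v-c['cy'])/c['f'],1]); o=-c['R'].T@c['t']
    return o+d*(z-o[2])/d[2]
def cloud(c):
    v,u=np.mgrid[:400,:640]; z=c['range_z']
    P=np.stack([(u-c['cx'])/c['f']*z,(v-c['cy'])/c['f']*z,z],-1)
    W=(P-c['t'])@c['R']; W[z==0]=np.nan; return W
def save(c,n): cv2.imwrite('pics/'+n,c['frame'][:,:,::-1])
def st():
    s=arm.get_state()
    for k in ('clock','ee_pos','eef_rot','wrist_force','grip_width','grasp_force','joint_pos'): print(k,np.round(s[k],4))
E
python3 - <<'E'
from h import *
for n in('scene','top'):
    c=cam(n); save(c,n+'0.png'); print(n,c['vfov'],c['cx'],c['cy'],np.round(-c['R'].T@c['t'],3),np.round(c['R'],3).tolist(),(c['range_z']>0).mean())
st()
E
```

```text
pics
scene 42.00216972419939 328.4706738382557 200.2091231850372 [-0.205  0.848  0.724] [[-0.781, -0.625, 0.0], [-0.314, 0.392, -0.864], [0.54, -0.675, -0.503]] 0.98844140625
top 54.06085476741592 314.6696657906081 206.74535921644733 [ 0.415 -0.043  1.15 ] [[-0.004, -1.0, -0.012], [-0.994, 0.005, -0.114], [0.114, 0.011, -0.993]] 0.9962109375
clock 0.1
ee_pos [ 0.1498 -0.5287  0.2036]
eef_rot [-3.140e+00 -3.000e-04  2.758e-01]
wrist_force [-0.8221 -0.5755  0.2091]
grip_width 0.0853
grasp_force 0.0
joint_pos [-1.4978  0.2593  1.536   0.      1.348  -0.2028]
```

View pics/scene0.png

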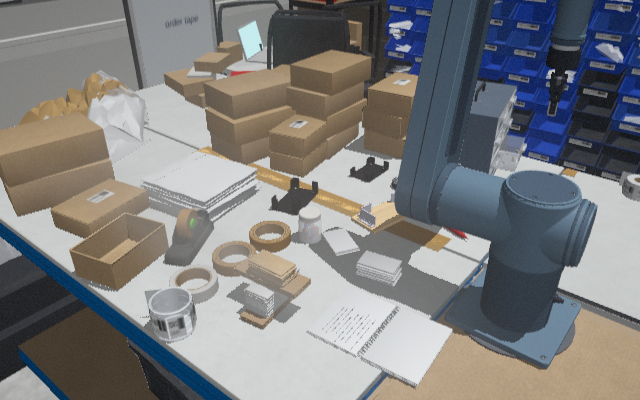

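View pics/top0.png

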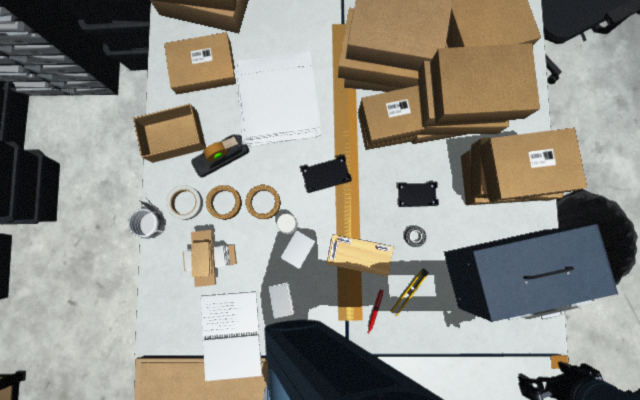

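The scene view shows the bundle at about (268,280). In the top view it is at (203,257), with the large holder at (326,173), the small holder at (418,194), the stand at (361,254), the jar at (287,222) and the tape roll at (414,236). Next I measure each one.

```bash
python3 - <<'E'
from h import *
c=cam('top'); W=cloud(c); np.save('W0.npy',W)
im=c['frame'][:,:,::-1]
a=cv2.resize(im[215:300,170:250],None,fx=5,fy=5,interpolation=cv2.INTER_CUBIC)
b=cv2.resize(im[215:300,310:410],None,fx=4,fy=5,interpolation=cv2.INTER_CUBIC)
cv2.imwrite('pics/crop1.png',np.hstack([a,b[:,:400]]))
Z=W[...,2]
print('bench',np.nanmedian(Z[240:250,255:262]))
def rect(mask,name,lo=25):
    n,l,s,_=cv2.connectedComponentsWithStats(mask.astype(np.uint8))
    for i in range(1,n):
        if s[i,4]<lo: continue
        p=W[l==i]; r=cv2.minAreaRect((p[:,:2]*1000).astype(np.float32))
        print(name,s[i,:5],'c',np.round(r[0],1),'size',np.round(r[1],1),'ang',round(r[2],1),'z',np.round(np.percentile(p[:,2],[5,50,95]),3))
def box(u0,v0,u1,v1):
    m=np.zeros((400,640),bool); m[v0:v1,u0:u1]=1; return m
B=box(170,215,250,300)
rect(B&(Z>.095),'tag'); rect(B&(Z>.067)&(Z<.09),'upad'); rect(B&(Z>.05)&(Z<.067),'card',10); rect(B&(Z>.006)&(Z<.03),'lpad',10)
dark=c['frame'].max(2)<70
rect(box(295,145,360,200)&dark,'cardH',100); rect(box(390,175,445,212)&dark,'tagH',100)
rect(box(320,225,405,280)&(Z>.006)&(Z<.018),'board',50);rect(box(320,225,405,280)&(Z>.022),'fence',5)
rect(box(270,200,300,240)&(Z>.05),'jar'); rect(box(398,222,432,252)&(Z>.008),'tape')
E
```

```text
bench 0.0014006078834775493
tag [191 242  19  35 614] c [397.6 275.8] size [90.3 48.9] ang 1.4 z [0.1   0.104 0.107]
upad [191 230  25  57 579] c [400.4 275.4] size [149.9  58.2] ang 5.7 z [0.072 0.077 0.082]
card [213 245  13  22 207] c [405.2 234.9] size [57.2 29. ] ang 6.5 z [0.053 0.064 0.066]
card [184 249   7  22 127] c [394.9 322.4] size [57.6 18.9] ang 1.7 z [0.061 0.065 0.067]
lpad [183 215  14   5  23] c [515.8 335.4] size [ 3.8 38.5] ang 19.0 z [0.008 0.017 0.028]
lpad [222 215  13   5  21] c [515.2 223.7] size [ 5.1 38.1] ang 14.3 z [0.006 0.013 0.029]
lpad [224 245  13  21 167] c [409.5 212.9] size [58.6 26.3] ang 12.5 z [0.009 0.014 0.027]
lpad [182 252   3  19  20] c [390.1 349.8] size [52.   2.7] ang 7.6 z [0.011 0.013 0.016]
lpad [201 292  49   8 217] c [291.1 228.1] size [138.1  19.7] ang 89.9 z [0.006 0.008 0.012]
cardH [ 301  155   50   37 1115] c [nan nan] size [0. 0.] ang 0.0 z [nan nan nan]
tagH [398 182  40  25 836] c [ 582.  -331.2] size [108.4  58.8] ang 97.1 z [nan nan nan]
board [ 327  235   66   41 1769] c [ 405.1 -159. ] size [180.   88.8] ang 78.4 z [0.007 0.01  0.014]
fence [338 240  13   4  16] c [ 443.9 -112.9] size [35.4  2.5] ang 78.5 z [0.03  0.038 0.041]
fence [333 242   5  18  25] c [418.  -87.4] size [ 2.9 49.1] ang 77.9 z [0.024 0.038 0.041]
fence [377 248  14   3  18] c [ 421.5 -223.7] size [36.4  2.9] ang 79.2 z [0.028 0.038 0.043]
jar [277 213  20  20 313] c [495.2  47.6] size [51.4 52.3] ang 89.8 z [0.054 0.076 0.079]
tape [404 226  22  21 281] c [ 458.8 -317.6] size [58.4 57.5] ang 89.6 z [0.014 0.019 0.022]
```

View pics/crop1.png

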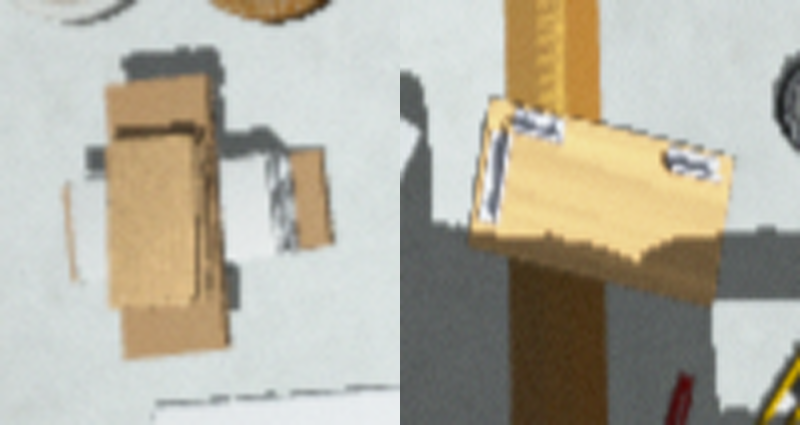

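The bundle crop has the tag pack nearly along x and the pads and card about 6° off. The stand's long fence is on its +x side and the end fence on +y, so its yaw is about -11.4° and its origin about (404,-162) mm. Next come the holder details and a cross-check from the scene camera.

```bash
cat >> h.py <<'E'
def rel(x,y,z,yaw,s=None):
    "tool-axes shift and turn (deg) from current pose to the world target (mm, deg)"
    s=s or arm.get_state(); from scipy.spatial.transform import Rotation as Ro
    R=Ro.from_euler('xyz',s['eef_rot']).as_matrix(); d=R.T@(np.array([x,y,z])/1000-np.array(s['ee_pos']))
    w=(yaw-np.degrees(np.arctan2(R[1,0],R[0,0]))+90)%180-90
    print('rel',np.round(d,4),'roll',round(-w,2))
def rect(W,mask,name,lo=25):
    p=W[mask&np.isfinite(W[...,2])]
    if len(p)<lo: print(name,len(p)); return
    r=cv2.minAreaRect((p[:,:2]*1000).astype(np.float32))
    print(name,len(p),'c',np.round(r[0],1),'size',np.round(r[1],1),'ang',round(r[2],1),'z',np.round(np.percentile(p[:,2],[5,50,95])*1000,1))
def near(W,x,y,rx,ry): return (abs(W[...,0]*1000-x)<rx)&(abs(W[...,1]*1000-y)<ry)
E
python3 - <<'E'
from h import *
for n in('top','scene'):
    c=cam(n); W=cloud(c); Z=W[...,2]*1000; print(n)
    d=c['frame'].max(2)<80
    T=near(W,582,-331,65,80); C=near(W,640,-55,80,100)
    rect(W,T&d,'tagH all'); rect(W,T&d&(Z>17)&(Z<33),'tagH walls',5)
    rect(W,C&d,'cardH all'); rect(W,C&d&(Z>22)&(Z<45),'cardH walls',5)
    rect(W,near(W,400,276,90,90)&(Z>97),'tag'); rect(W,near(W,495,48,45,45)&(Z>65),'jar');rect(W,near(W,459,-318,45,45)&(Z>12),'tape')
    if n=='top':
        for (a,b,u0,v0,N,w) in ((295,145,65,55,'cardH',36),(390,172,55,45,'tagH',26)):
            m=np.zeros((400,640),np.uint8); m[b:b+v0,a:a+u0]=d[b:b+v0,a:a+u0]
            r=cv2.minAreaRect(np.argwhere(m)[:,::-1].astype(np.float32)); 
            for z in (.006,w/1000): q=np.array([plane(c,*p,z) for p in cv2.boxPoints(r)])*1000; print(N,z,np.round(q.mean(0),1),'edges',np.round([np.linalg.norm(q[1]-q[0]),np.linalg.norm(q[2]-q[1])],1),'ang',np.round(np.degrees(np.arctan2(*(q[1]-q[0])[[1,0]])),1))
rel(398,276,150,1.4)
E
```

```text
top
tagH all 852 c [ 581.6 -329.3] size [ 69.5 110.3] ang 1.5 z [ 3.2  7.1 26. ]
tagH walls 73 c [ 581.6 -328.5] size [ 69.5 107.9] ang 1.6 z [17.8 26.9 30.5]
cardH all 1139 c [645.6 -60.6] size [ 83.8 132.3] ang 15.4 z [ 3.2  7.3 32.5]
cardH walls 87 c [641.8 -61.7] size [ 76.4 131.7] ang 15.7 z [24.7 35.  39.8]
tag 604 c [397.4 275.9] size [89.9 49. ] ang 1.6 z [100.1 104.2 107.7]
jar 292 c [495.5  49.3] size [50.6 51.5] ang 26.3 z [72.3 75.9 79.6]
tape 268 c [ 458.7 -317.9] size [58.4 57.5] ang 89.8 z [14.9 18.6 22.6]
cardH 0.006 [646.2 -62.2   6. ] edges [136.4  84. ] ang -74.6
cardH 0.036 [640.2 -61.7  36. ] edges [132.8  81.8] ang -74.6
tagH 0.006 [ 582.8 -330.8    6. ] edges [115.3  71.9] ang -87.1
tagH 0.026 [ 579.8 -325.8   26. ] edges [113.3  70.6] ang -87.1
scene
tagH all 456 c [ 583.5 -330.1] size [ 79.4 118.6] ang 2.2 z [ 3.2  7.1 24.1]
tagH walls 92 c [ 579.1 -330.3] size [ 68.6 117.1] ang 0.8 z [17.4 21.8 26.3]
cardH all 807 c [640.9 -61.7] size [ 78.7 140.5] ang 16.0 z [ 3.6  6.8 33.2]
cardH walls 153 c [641.1 -62.5] size [ 78.6 137.4] ang 16.0 z [22.8 29.7 36.6]
tag 772 c [396.7 275.2] size [92.1 51.9] ang 3.2 z [ 98.4 102.7 104.9]
jar 265 c [492.6  49.4] size [50.3 53.9] ang 40.4 z [66.8 74.  76.6]
tape 38 c [ 476.  -307.3] size [14.3 43.9] ang 32.0 z [14.  17.4 19.9]
rel [ 0.458  -0.7069  0.0546] roll 14.4
```

```bash
python3 -m inch '[[1,0.03,-0.02,0,2],[1,0.08,-0.05,0,5],[1,0.42,-0.275,0,14.4],[1,0.42,-0.275,0,14.4],[1,0.42,-0.275,0,14.4],[1,0.42,-0.275,0,14.4],[1,0.42,-0.275,0,14.4],[1,0.42,-0.275,0,14.4],[1,0.42,-0.275,0,14.4],[1,0.42,-0.275,0,14.4]]' && python3 -m inch '[[1,0.42,0,0,0],[1,0,0,0,0],[1,0,0,0,0]]' >/dev/null; python3 -c "
from h import *
st(); rel(397.3,275.6,150,1.6)"
```

```text
clock: 1.25
ee_pos: [0.4677, -0.1628, 0.2045]
eef_rot: [3.141, -0.0, 0.024]
wrist_force: [1.2, -1.5, -0.0]
grip_width: 0.0856
grasp_force: 0.0
clock 1.55
ee_pos [ 0.4625 -0.1619  0.1982]
eef_rot [-3.1335  0.0143  0.0271]
wrist_force [-1.5771  0.9776 -0.2451]
grip_width 0.0857
grasp_force 0.0
joint_pos [-5.6380e-01  1.6590e-01  1.6692e+00 -1.3000e-03  1.3229e+00  9.8020e-01]
rel [-0.0526 -0.4387  0.0525] roll -0.05
```

```bash
python3 -m inch '[[0.8,-0.005,-0.03,0,0],[0.8,-0.053,-0.439,0.05,0],[0.8,-0.053,-0.439,0.05,0],[0.8,-0.053,-0.439,0.05,0],[0.8,-0.053,-0.439,0.05,0],[0.8,-0.053,-0.439,0.05,0],[0.8,-0.053,-0.439,0.05,0],[0.8,-0.053,-0.439,0.05,0],[0.8,-0.053,-0.439,0.05,0],[0.8,-0.053,-0.439,0.05,0]]' >/dev/null; python3 -m inch '[[0.8,0,0,0,0],[0.8,0,0,0,0]]'; python3 - <<'E'
from h import *
rel(397.3,275.6,76,1.6)
c=cam('scene'); im=c['frame'][:,:,::-1]; cv2.imwrite('pics/g1.png',cv2.resize(im[170:340,190:370],None,fx=3,fy=3))
E
```

```text
clock: 2.75
ee_pos: [0.4028, 0.2728, 0.1545]
eef_rot: [3.141, -0.0, 0.026]
wrist_force: [1.1, 0.2, -0.6]
grip_width: 0.0685
grasp_force: 0.0
rel [-0.0054 -0.0029  0.0785] roll -0.13
```

View pics/g1.png

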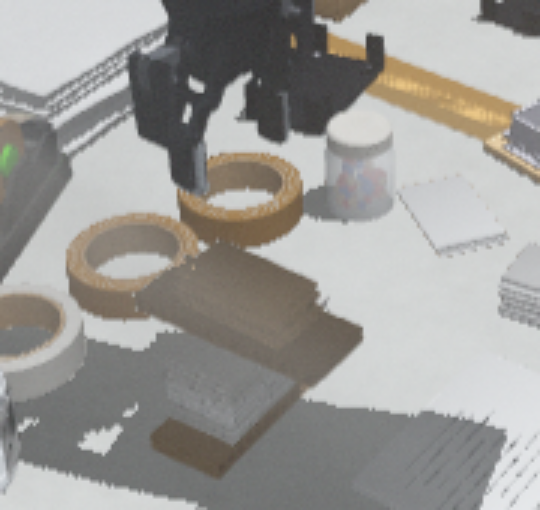

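The gripper is above the tag pack with its fingertips near (200,190) and (270,130) in the crop, straddling it. I descend and grip.

```bash
python3 -m inch '[[0.8,-0.0054,-0.003,0.02,0],[0.8,-0.0054,-0.003,0.05,0],[0.8,-0.0054,-0.003,0.068,0],[0.8,-0.0054,-0.003,0.0785,0],[0.8,-0.0054,-0.003,0.0785,0],[0.3,-0.0054,-0.003,0.0785,0],[0.3,-0.0054,-0.003,0.0785,0],[0.3,-0.0054,-0.003,0.0785,0],[0.3,-0.0054,-0.003,0.0785,0],[0.3,-0.0054,-0.003,0.0785,0]]'
```

```text
clock: 3.8
ee_pos: [0.3977, 0.276, 0.0762]
eef_rot: [-3.141, -0.001, 0.025]
wrist_force: [-0.1, -0.8, -0.6]
grip_width: 0.0257
grasp_force: 0.0
```

```bash
python3 - <<'E'
from h import *
st()
c=cam('scene'); im=c['frame'][:,:,::-1]; cv2.imwrite('pics/g2.png',cv2.resize(im[170:340,190:370],None,fx=3,fy=3))
E
```

```text
clock 3.8
ee_pos [0.3977 0.276  0.0762]
eef_rot [-3.1413e+00 -7.0000e-04  2.4700e-02]
wrist_force [-0.1236 -0.7712 -0.5618]
grip_width 0.0257
grasp_force 0.0
joint_pos [0.3758 0.2721 1.8642 0.     1.0046 1.922 ]
```

View pics/g2.png

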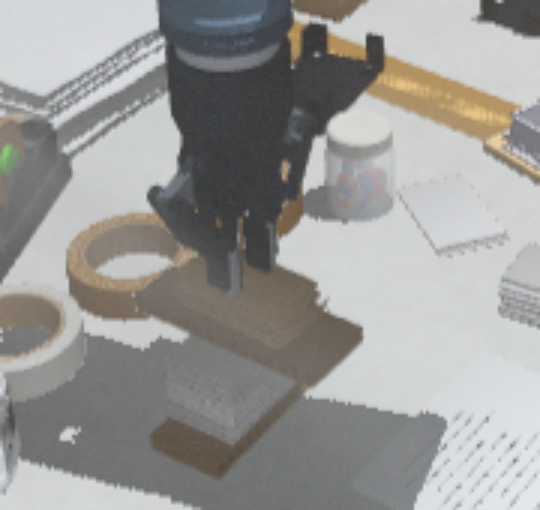

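The fingers closed above or in front of the pack, with tips near full-image pixel (268,267). I measure the real tip height with depth.

```bash
python3 - <<'E'
from h import *
c=cam('scene'); W=cloud(c)*1000
for u,v in((266,255),(266,260),(266,264),(277,250),(277,256),(268,275),(275,270),(285,272),(255,275)): print(u,v,c['frame'][v,u],np.round(W[v,u]))
Z=W[...,2]; rect(W/1000,near(W/1000,397,276,70,50)&(Z>90)&(Z<107)&(c['frame'][...,0]>c['frame'][...,2]*1.2),'brown top')
E
```

```text
266 255 [ 97  98 100] [390. 295. 136.]
266 260 [86 87 86] [390. 296. 125.]
266 264 [85 83 86] [389. 298. 117.]
277 250 [65 62 63] [392. 263. 130.]
277 256 [70 68 71] [393. 263. 114.]
268 275 [119 111 103] [386. 297.  91.]
275 270 [120 109  98] [376. 288. 103.]
285 272 [118 108  97] [356. 281. 104.]
255 275 [113 107 100] [420. 300.  77.]
brown top 363 c [395.5 273.8] size [91.2 49.8] ang 1.1 z [ 97.6 102.6 104.7]
```

```bash
python3 - <<'E'
from h import *
c=cam('scene'); W=cloud(c)*1000
for u in (264,267,277):
    for v in range(254,274,2): print(u,v,c['frame'][v,u],np.round(W[v,u]))
E
```

```text
264 254 [71 74 73] [388. 301. 143.]
264 256 [77 77 75] [390. 300. 137.]
264 258 [76 76 78] [391. 300. 132.]
264 260 [80 81 78] [391. 301. 128.]
264 262 [82 84 84] [392. 299. 121.]
264 264 [84 84 87] [390. 302. 119.]
264 266 [88 88 86] [390. 303. 115.]
264 268 [123 115 105] [398. 295. 102.]
264 270 [123 112 103] [396. 298.  99.]
264 272 [126 118 106] [398. 296.  93.]
267 254 [ 94  96 100] [388. 294. 139.]
267 256 [109 111 116] [387. 295. 136.]
267 258 [113 114 118] [388. 295. 131.]
267 260 [111 114 116] [389. 294. 125.]
267 262 [112 115 118] [387. 296. 122.]
267 264 [115 116 119] [390. 294. 114.]
267 266 [115 116 120] [390. 295. 110.]
267 268 [118 119 118] [391. 294. 105.]
267 270 [121 113 102] [391. 294. 100.]
267 272 [126 117 107] [390. 295.  96.]
277 254 [65 64 64] [392. 264. 120.]
277 256 [65 65 65] [392. 264. 115.]
277 258 [68 68 68] [393. 264. 110.]
277 260 [83 79 75] [394. 263. 104.]
277 262 [110 100  89] [392. 266. 102.]
277 264 [111 102  89] [388. 270. 101.]
277 266 [116 104  92] [380. 278. 105.]
277 268 [116 107  94] [377. 281. 104.]
277 270 [120 109  99] [374. 284. 102.]
277 272 [122 111  99] [369. 289. 103.]
```

```bash
python3 -m inch '[[0.3,0,0,-0.02,0],[0.3,0,0,-0.05,0],[0.3,0,0,-0.05,0],[0.3,0,0,-0.05,0]]'; python3 - <<'E'
from h import *
c=cam('scene'); W=cloud(c)*1000
g=c['frame'].astype(int); dark=(g.max(2)-g.min(2)<12)&near(W/1000,397,276,30,45)&(W[...,2]>106)&(W[...,2]<190)
v,u=np.nonzero(dark)
for uu in range(u.min(),u.max(),3):
    q=v[u==uu]
    if len(q): print(uu,q.max(),g[q.max(),uu],np.round(W[q.max(),uu]),'below',np.round(W[q.max()+3,uu]))
rect(W/1000,near(W/1000,397,276,80,90)&(W[...,2]>97)&(W[...,2]<107),'tag')
im=c['frame'][:,:,::-1]; cv2.imwrite('pics/g3.png',cv2.resize(im[170:340,190:370],None,fx=3,fy=3))
E
```

```text
clock: 4.35
ee_pos: [0.3979, 0.2761, 0.1263]
eef_rot: [-3.141, -0.002, 0.025]
wrist_force: [-1.2, 0.2, -0.4]
grip_width: 0.0253
grasp_force: 0.0
257 242 [130 128 129] [404. 302. 164.] below [555. 168.  18.]
260 245 [121 119 116] [402. 297. 155.] below [544. 169.  14.]
263 246 [101  97  94] [391. 300. 160.] below [540. 163.  10.]
266 247 [113 109 108] [388. 295. 156.] below [535. 159.   7.]
269 226 [136 133 129] [409. 264. 178.] below [586.  96.  13.]
272 237 [117 119 117] [404. 263. 155.] below [528. 144.  30.]
275 238 [71 73 73] [395. 263. 157.] below [519. 144.  31.]
278 238 [70 68 67] [388. 262. 159.] below [514. 138.  31.]
tag 779 c [396.3 274.8] size [93.5 52.6] ang 2.0 z [ 98.2 102.7 104.7]
```

View pics/g3.png

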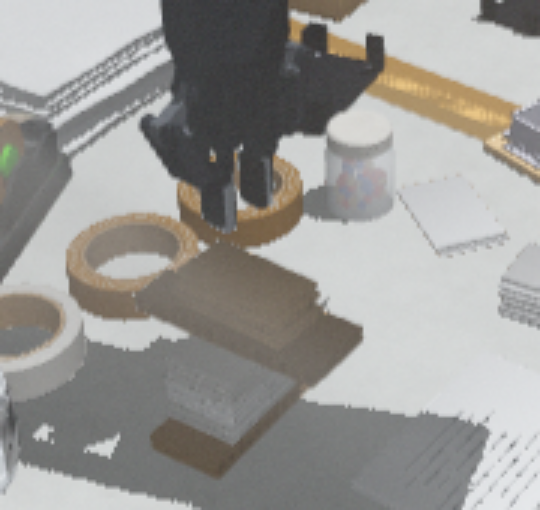

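The fingertips end at about z 155 mm while the reported TCP is at 126. The real tips are therefore about 28 mm above the reported point, and xy agrees. The pack hasn't moved. I'll work from the tips and watch the forces.

```bash
python3 -m inch '[[0.8,0,0,0,0],[0.8,0,0,0,0],[0.8,0,0,0,0],[0.8,0,0,0.03,0],[0.8,0,0,0.06,0],[0.8,0,0,0.072,0],[0.8,0,0,0.077,0],[0.8,0,0,0.077,0]]'; python3 -m inch '[[0.3,0,0,0,0],[0.3,0,0,0,0],[0.3,0,0,0,0],[0.3,0,0,0,0],[0.3,0,0,0,0],[0.3,0,0,0,0]]'
```

```text
clock: 5.2
ee_pos: [0.3975, 0.2759, 0.0487]
eef_rot: [3.141, 0.001, 0.024]
wrist_force: [0.3, 0.2, -0.2]
grip_width: 0.0684
grasp_force: 0.0
clock: 5.8
ee_pos: [0.3989, 0.2764, 0.0503]
eef_rot: [-3.141, -0.003, 0.024]
wrist_force: [-0.8, -0.6, 6.1]
grip_width: 0.0502
grasp_force: 62.8
```

```bash
python3 -m inch '[[0.3,0,0,-0.005,0],[0.3,0,0,-0.012,0],[0.3,0,0,-0.03,0],[0.3,0,0,-0.06,0],[0.3,0,0,-0.10,0],[0.3,0,0,-0.13,0],[0.3,0,0,-0.13,0],[0.3,0,0,-0.13,0]]'; python3 - <<'E'
from h import *
rel(581.5,-329,180,92)
c=cam('top'); W=cloud(c); Z=W[...,2]*1000; save(c,'t1.png')
rect(W,near(W,400,276,90,90)&(Z>150)&(Z<200),'held')
rect(W,near(W,400,276,90,90)&(Z>69)&(Z<85),'upad')
W=np.load('W0.npy'); q=near(W,582,-329,120,120)&(W[...,2]>.04); print('obst near tagH',q.sum(), np.nanmin(W[q],0) if q.any() else '', np.nanmax(W[q],0) if q.any() else '')
E
```

```text
clock: 6.6
ee_pos: [0.3975, 0.2759, 0.1794]
eef_rot: [-3.141, -0.001, 0.025]
wrist_force: [-0.3, -0.0, -2.1]
grip_width: 0.0504
grasp_force: 62.2
rel [ 0.1691  0.6093 -0.0007] roll 89.41
held 0
upad 951 c [401.7 264.7] size [150.   78.4] ang 5.4 z [72.9 76.6 80. ]
obst near tagH 0
```

View pics/t1.png

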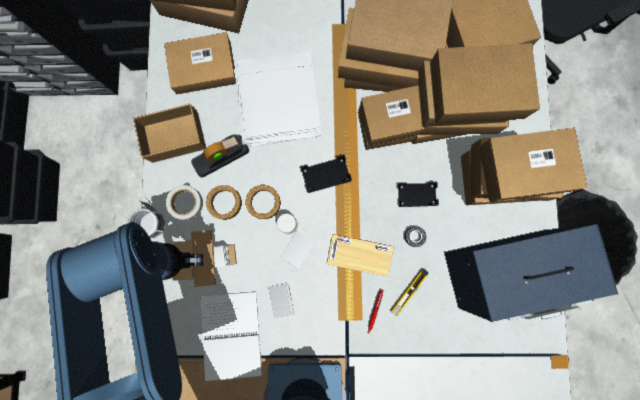

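The top view shows the upper pad uncovered at (203,257) with the gripper above it holding the pack, and nothing else has moved. I go to the tag holder.

```bash
python3 -m inch '[[0.3,0.005,0.018,-0.02,4],[0.3,0.016,0.055,-0.03,11],[0.3,0.169,0.609,-0.03,89.4],[0.3,0.169,0.609,-0.03,89.4],[0.3,0.169,0.609,-0.03,89.4],[0.3,0.169,0.609,-0.03,89.4],[0.3,0.169,0.609,-0.03,89.4],[0.3,0.169,0.609,-0.03,89.4],[0.3,0.169,0.609,-0.03,89.4],[0.3,0.169,0.609,-0.03,89.4]]'; python3 -c "
from h import *
rel(581.5,-329,120,92)"
```

```text
clock: 7.65
ee_pos: [0.5299, -0.1631, 0.2066]
eef_rot: [3.139, 0.003, -1.374]
wrist_force: [0.7, 0.6, -1.6]
grip_width: 0.0501
grasp_force: 62.7
rel [ 0.173  -0.0185  0.0861] roll 9.27
```

```bash
python3 -m inch '[[0.3,0.04,-0.005,0.01,5],[0.3,0.09,-0.01,0.03,8],[0.3,0.13,-0.016,0.04,9],[0.3,0.155,-0.018,0.05,9],[0.3,0.155,-0.018,0.06,9],[0.3,0.155,-0.018,0.06,9],[0.3,0.155,-0.018,0.06,9]]'; python3 -c "
from h import *
rel(581.5,-329,120,92)"
```

```text
clock: 8.35
ee_pos: [0.5788, -0.3081, 0.1475]
eef_rot: [3.139, 0.002, -1.524]
wrist_force: [0.4, -0.5, -0.7]
grip_width: 0.0504
grasp_force: 62.4
rel [ 0.021  -0.0018  0.0275] roll 0.68
```

```bash
python3 -m inch '[[0.3,0.012,-0.001,0.02,0.7],[0.3,0.022,-0.002,0.05,0.7],[0.3,0.022,-0.002,0.08,0.7],[0.3,0.022,-0.002,0.095,0.7],[0.3,0.022,-0.002,0.1,0.7],[0.3,0.022,-0.002,0.1,0.7],[0.3,0.022,-0.002,0.1,0.7]]'; python3 - <<'E'
from h import *
rel(581.5,-330,-17,92)
for n in ('scene','top'):
    c=cam(n); W=cloud(c); Z=W[...,2]*1000; g=c['frame'].astype(int); br=g[...,0]-g[...,2]>15
    print(n); rect(W,near(W,581,-329,60,80)&br&(Z>60)&(Z<110),'tag'); rect(W,near(W,581,-329,60,80)&br&(Z>95)&(Z<110),'tagtop',5)
    if n=='scene': cv2.imwrite('pics/s2.png',cv2.resize(c['frame'][110:240,300:440,::-1],None,fx=4,fy=4))
E
```

```text
clock: 9.05
ee_pos: [0.5837, -0.3319, 0.0507]
eef_rot: [-3.139, -0.002, -1.536]
wrist_force: [0.2, 0.1, -1.4]
grip_width: 0.0501
grasp_force: 62.5
rel [-0.0021  0.0023  0.0677] roll -0.01
scene
tag 306 c [ 588.4 -325.9] size [56.3 94.4] ang 13.8 z [ 80.3 100.5 104.8]
tagtop 193 c [ 586.3 -326.5] size [51.8 91.9] ang 5.6 z [ 97.2 102.7 105.1]
top
tag 61 c [ 597.8 -288.5] size [15.5 30.5] ang 54.4 z [ 82.4 101.6 106. ]
tagtop 48 c [ 598.2 -288.7] size [15.4 29.7] ang 53.9 z [ 98.1 102.6 106.4]
```

View pics/s2.png

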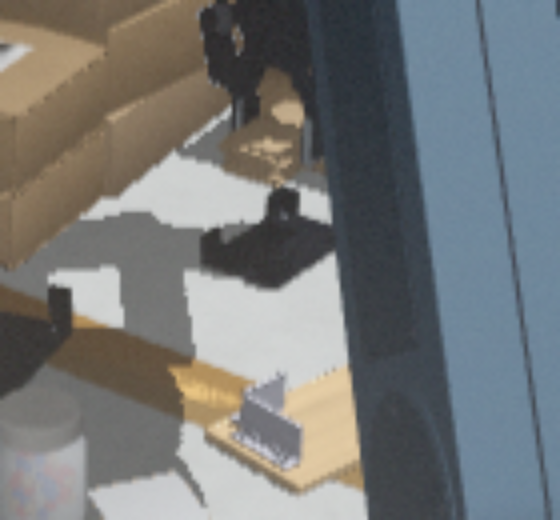

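The pack hangs over the small holder in the crop at about (265,150), with the holder at (270,240). I refine the pack's pose by casting its top-face contour onto z = 103 mm.

```bash
python3 - <<'E'
from h import *
c=cam('scene'); W=cloud(c); Z=W[...,2]*1000; g=c['frame'].astype(int)
m=near(W,581,-329,60,80)&(g[...,0]-g[...,2]>15)&(Z>98)&(Z<108)
q=W[m][:,:2]*1000
for a in range(-4,10,1):
    t=np.radians(a); e=np.array([np.cos(t),np.sin(t)]); n=np.array([-np.sin(t),np.cos(t)])
    p,r=q@e,q@n; f=lambda x:np.percentile(x,[1.5,98.5]); P,Q=f(p),f(r); cc=e*P.mean()+n*Q.mean()
    print(a,np.round(np.diff(P),1),np.round(np.diff(Q),1),np.round(cc,1))
s=np.zeros((400,640),np.uint8); s[m]=1; v,u=np.nonzero(m); print(u.min(),u.max(),v.min(),v.max())
for vv in range(v.min(),v.max()+1,2):
    r=u[v==vv]; print(vv,r.min(),r.max(),np.round(plane(c,r.min()-.5,vv,.103)[:2]*1000,1),np.round(plane(c,r.max()+.5,vv,.103)[:2]*1000,1), g[vv,r.max()+2])
E
```

```text
-4 [50.6] [86.5] [ 582.8 -326.5]
-3 [49.6] [86.8] [ 582.9 -326.8]
-2 [48.5] [87.1] [ 583. -327.]
-1 [47.5] [87.3] [ 583.1 -327.3]
0 [47.] [87.6] [ 583.2 -327.6]
1 [46.6] [87.9] [ 583.3 -327.7]
2 [45.9] [88.5] [ 583.2 -327.8]
3 [45.5] [89.] [ 583.3 -327.9]
4 [45.8] [89.6] [ 583.7 -327.9]
5 [45.8] [89.9] [ 584.2 -328. ]
6 [45.8] [90.3] [ 584.6 -328. ]
7 [45.6] [90.8] [ 585.  -327.8]
8 [45.1] [91.4] [ 585.2 -327.7]
9 [44.8] [91.8] [ 585.5 -327.6]
355 375 135 150
135 371 372 [ 608.8 -371.7] [ 604.1 -375.5] [142 126 101]
137 368 375 [ 607.2 -353.6] [ 588.5 -368.6] [46 45 47]
139 364 375 [ 607.9 -333.9] [ 580.  -356.2] [64 65 69]
141 361 375 [ 606.3 -316.3] [ 571.7 -344. ] [ 94  99 102]
143 358 374 [ 604.7 -299. ] [ 565.9 -330.1] [100 102 107]
145 355 374 [ 603.1 -282.1] [ 557.8 -318.3] [100 105 111]
147 358 371 [ 588.1 -276.2] [ 556.6 -301.3] [103  91  76]
149 365 367 [ 564.4 -277.5] [ 557.7 -282.8] [117 103  85]
```

```bash
python3 -m inch '[[0.3,0,0.001,0.01,0],[0.3,0,0.001,0.025,0],[0.3,0,0.001,0.037,0],[0.3,0,0.001,0.042,0],[0.3,0,0.001,0.042,0],[0.3,0,0.001,0.042,0]]'; python3 - <<'E'
from h import *
c=cam('scene'); W=cloud(c); Z=W[...,2]*1000; g=c['frame'].astype(int)
cv2.imwrite('pics/s3.png',cv2.resize(c['frame'][130:190,340:400,::-1],None,fx=9,fy=9,interpolation=cv2.INTER_CUBIC))
E
```

```text
clock: 9.8
ee_pos: [0.5817, -0.3317, 0.0065]
eef_rot: [3.141, 0.0, -1.537]
wrist_force: [0.6, 0.4, -0.7]
grip_width: 0.0505
grasp_force: 62.5
```

View pics/s3.png

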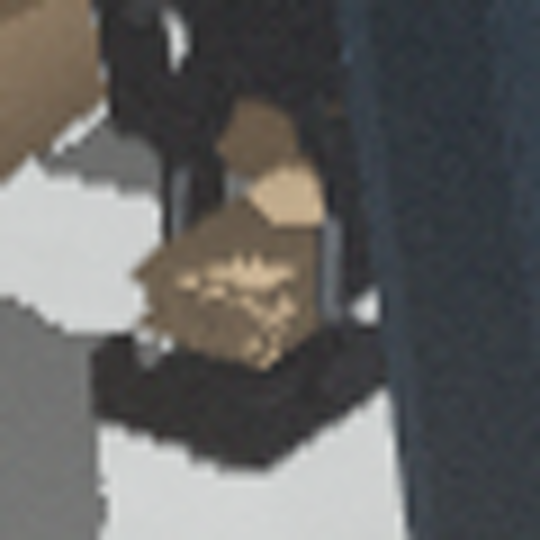

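The pack's near bottom corner is at crop (262,365) and the holder's at (262,465). The left corners are at (148,315) and (95,402). I compare them by ray casting.

```bash
python3 - <<'E'
from h import *
c=cam('scene')
for n,a,z in(('tag near',(262,365),31),('tag left',(145,318),31),('hold near',(262,467),0),('hold left',(95,402),0),('tag top left',(138,275),59)): print(n,np.round(plane(c,340+a[0]/9-.5,130+a[1]/9-.5,z/1000)*1000,1))
rel(581.5,-330,-18,92)
E
```

```text
tag near [ 558.4 -294.2   31. ]
tag left [ 608.6 -298.3   31. ]
hold near [ 550.2 -284.5    0. ]
hold left [ 620.6 -287.6    0. ]
tag top left [ 596.1 -276.1   59. ]
rel [-0.002   0.0006  0.0253] roll -0.05
```

Relative to the holder, the pack is centred to about 2 mm. I lower it.

```bash
python3 -m inch '[[0.3,-0.001,-0.001,0.006,0],[0.3,-0.001,-0.001,0.012,0],[0.3,-0.001,-0.001,0.017,0],[0.3,-0.001,-0.001,0.021,0],[0.3,-0.001,-0.001,0.0235,0],[0.3,-0.001,-0.001,0.0235,0],[0.3,-0.001,-0.001,0.0235,0]]'
```

```text
clock: 10.6
ee_pos: [0.5827, -0.3307, -0.0167]
eef_rot: [-3.142, -0.0, -1.537]
wrist_force: [0.6, -0.2, -1.2]
grip_width: 0.0502
grasp_force: 62.5
```

```bash
python3 -m inch '[[0.3,0,0,0.0015,0],[0.3,0,0,0.0025,0],[0.3,0,0,0.0025,0]]'; python3 -m inch '[[0.75,0,0,0,0],[0.75,0,0,0,0],[0.75,0,0,0,0],[0.75,0,0,-0.03,0],[0.75,0,0,-0.08,0],[0.75,0,0,-0.13,0],[0.75,0,0,-0.18,0],[0.75,0,0,-0.18,0]]'; python3 - <<'E'
from h import *
rel(400,275.6,120,5.6)
E
```

```text
clock: 10.9
ee_pos: [0.5828, -0.3308, -0.019]
eef_rot: [-3.141, -0.0, -1.537]
wrist_force: [0.4, 0.1, -0.9]
grip_width: 0.0505
grasp_force: 62.5
clock: 11.7
ee_pos: [0.5866, -0.3336, 0.1706]
eef_rot: [-3.129, -0.011, -1.537]
wrist_force: [0.0, -0.3, -0.1]
grip_width: 0.0638
grasp_force: 0.0
rel [-0.6158  0.1662  0.042 ] roll 86.36
```

```bash
python3 -m inch '[[0.85,-0.03,0.008,0,-5],[0.85,-0.616,0.166,0,-93.6],[0.85,-0.616,0.166,0,-93.6],[0.85,-0.616,0.166,0,-93.6],[0.85,-0.616,0.166,0,-93.6],[0.85,-0.616,0.166,0,-93.6],[0.85,-0.616,0.166,0,-93.6],[0.85,-0.616,0.166,0,-93.6],[0.85,-0.616,0.166,0,-93.6],[0.85,-0.616,0.166,0,-93.6]]'; python3 - <<'E'
from h import *
rel(400,275.6,150,5.6)
c=cam('top'); W=cloud(c); Z=W[...,2]*1000
rect(W,near(W,400,276,90,100)&(Z>69)&(Z<85),'upad'); rect(W,near(W,581,-329,65,80)&(Z>28)&(Z<45),'tag')
rect(W,near(W,581,-329,65,80)&(c['frame'].max(2)<80),'hold')
rect(W,near(W,495,48,45,45)&(Z>65),'jar')
c=cam('scene'); W=cloud(c); Z=W[...,2]*1000
rect(W,near(W,400,276,90,100)&(Z>69)&(Z<85),'s upad'); rect(W,near(W,581,-329,65,80)&(Z>28)&(Z<45),'s tag')
E
```

```text
clock: 12.7
ee_pos: [0.4408, 0.131, 0.1608]
eef_rot: [-3.141, -0.001, -0.094]
wrist_force: [0.3, 0.5, 1.3]
grip_width: 0.0726
grasp_force: 0.0
rel [-0.0541 -0.1401  0.0108] roll -10.97
upad 481 c [356.5 263.9] size [60.8 96. ] ang 4.6 z [73.4 76.8 79.8]
tag 534 c [ 581.9 -329.1] size [ 67.6 109.7] ang 1.6 z [29.6 34.  37.7]
hold 246 c [ 581.4 -329.2] size [ 69.1 110.2] ang 1.3 z [ 3.5  9.7 28.5]
jar 780 c [485.7  63.6] size [51.8 85.9] ang 33.6 z [ 73.4 552.5 588.1]
s upad 1484 c [399.6 275.3] size [153.1  60.9] ang 5.3 z [71.4 75.1 77.1]
s tag 231 c [ 578.7 -327.1] size [101.5  59.6] ang 87.9 z [29.  33.2 35.7]
```

```bash
python3 -m inch '[[0.85,-0.03,-0.05,0,-6],[0.85,-0.054,-0.1,0.005,-10.8],[0.85,-0.054,-0.13,0.01,-10.8],[0.85,-0.054,-0.14,0.01,-10.8],[0.85,-0.054,-0.14,0.01,-10.8],[0.85,-0.054,-0.14,0.01,-10.8]]';  python3 -c "
from h import *
rel(399.8,275.4,39.5,5.4)"
```

```text
clock: 13.4
ee_pos: [0.4023, 0.2729, 0.1506]
eef_rot: [3.141, 0.0, 0.088]
wrist_force: [0.2, -0.7, 0.7]
grip_width: 0.0727
grasp_force: 0.0
rel [-0.0022 -0.0028  0.1111] roll -0.33
```

```bash
python3 -m inch '[[0.85,-0.002,-0.003,0.03,-0.3],[0.85,-0.002,-0.003,0.07,-0.3],[0.85,-0.002,-0.003,0.1,-0.3],[0.85,-0.002,-0.003,0.108,-0.3],[0.85,-0.002,-0.003,0.111,-0.3],[0.85,-0.002,-0.003,0.111,-0.3]]'; python3 -m inch '[[0.5,0,0,0,0],[0.5,0,0,0,0],[0.5,0,0,0,0],[0.5,0,0,0,0],[0.5,0,0,0,0]]'
```

```text
clock: 14.0
ee_pos: [0.4009, 0.2764, 0.0407]
eef_rot: [-3.141, -0.001, 0.093]
wrist_force: [0.4, -0.1, -0.4]
grip_width: 0.0726
grasp_force: 0.0
clock: 14.5
ee_pos: [0.4012, 0.2771, 0.0421]
eef_rot: [-3.141, -0.004, 0.095]
wrist_force: [-2.4, -1.7, 7.6]
grip_width: 0.0527
grasp_force: 61.2
```

```bash
python3 -m inch '[[0.5,0,0,-0.004,0],[0.5,0,0,-0.01,0],[0.5,0,0,-0.02,0],[0.5,0,0,-0.03,0],[0.5,0,0,-0.03,0]]'; python3 - <<'E'
from h import *
c=cam('scene'); W=cloud(c); Z=W[...,2]*1000; g=c['frame'].astype(int)
rect(W,near(W,400,276,90,100)&(Z>98)&(Z<112)&(g[...,0]-g[...,2]>10),'upad')
rect(W,near(W,400,276,90,100)&(Z>58)&(Z<68),'card')
cv2.imwrite('pics/s4.png',cv2.resize(c['frame'][190:330,210:350,::-1],None,fx=4,fy=4,interpolation=cv2.INTER_CUBIC))
E
```

```text
clock: 15.0
ee_pos: [0.401, 0.2774, 0.0717]
eef_rot: [-3.141, -0.003, 0.094]
wrist_force: [0.0, -0.1, -0.5]
grip_width: 0.0528
grasp_force: 62.7
upad 1081 c [398.9 277.5] size [151.3  60.9] ang 5.5 z [100.2 104.6 106.6]
card 558 c [394.3 303.7] size [57.8 57.2] ang 6.5 z [59.9 63.1 65.2]
```

View pics/s4.png

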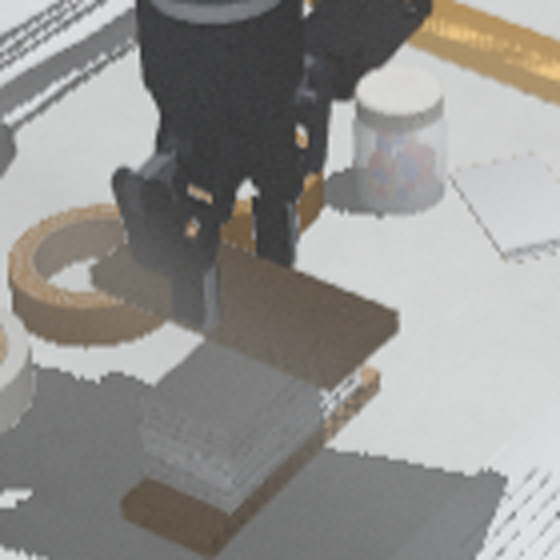

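The pad hangs level from both fingers in the crop, with its top at z about 105 mm, and the card pack stayed put. I take it to the stand.

```bash
python3 -m inch '[[0.5,0,0,-0.02,0],[0.5,0,0,-0.06,0],[0.5,0,0,-0.08,0],[0.5,0,0,-0.08,0]]'; python3 -c "
from h import *
rel(396.7,-167.2,150,78.6)"
```

```text
clock: 15.45
ee_pos: [0.4017, 0.2777, 0.1527]
eef_rot: [-3.14, -0.006, 0.094]
wrist_force: [0.0, 0.3, -1.0]
grip_width: 0.053
grasp_force: 62.9
rel [-0.0468  0.4424  0.0016] roll -73.2
```

```bash
python3 -m inch '[[0.5,-0.002,0.02,0,-4],[0.5,-0.006,0.055,0,-11],[0.5,-0.047,0.442,0,-73.2],[0.5,-0.047,0.442,0,-73.2],[0.5,-0.047,0.442,0,-73.2],[0.5,-0.047,0.442,0,-73.2],[0.5,-0.047,0.442,0,-73.2],[0.5,-0.047,0.442,0,-73.2],[0.5,-0.047,0.442,0,-73.2],[0.5,-0.047,0.442,0,-73.2]]';python3 -m inch '[[0.5,0,0,0,0],[0.5,0,0,0,0],[0.5,0,0,0,0]]'; python3 -c "
from h import *
rel(396.7,-167.2,40,78.6)"
```

```text
clock: 16.45
ee_pos: [0.3957, -0.1038, 0.1487]
eef_rot: [-3.14, -0.001, 1.262]
wrist_force: [1.1, 0.1, -1.0]
grip_width: 0.0528
grasp_force: 62.9
clock: 16.75
ee_pos: [0.396, -0.1016, 0.149]
eef_rot: [-3.139, -0.001, 1.256]
wrist_force: [0.7, -0.3, -0.4]
grip_width: 0.0524
grasp_force: 62.9
rel [-0.0623  0.0212  0.1089] roll -6.65
```

```bash
python3 -m inch '[[0.5,-0.03,0.01,0.02,-5],[0.5,-0.062,0.021,0.05,-6.7],[0.5,-0.062,0.021,0.09,-6.7],[0.5,-0.062,0.021,0.115,-6.7],[0.5,-0.062,0.021,0.12,-6.7],[0.5,-0.062,0.021,0.12,-6.7],[0.5,-0.062,0.021,0.12,-6.7]]'; python3 - <<'E'
from h import *
rel(396.7,-167.2,-8,78.6)
for n in('scene','top'):
    c=cam(n); W=cloud(c); Z=W[...,2]*1000; g=c['frame'].astype(int); br=g[...,0]-g[...,2]>10
    N=near(W,400,-162,90,110); print(n)
    rect(W,N&br&(Z>57)&(Z<69),'pad'); rect(W,N&br&(Z>5)&(Z<14),'board')
    m=N&(Z>29)&(Z<43)&~br; k,l,s,_=cv2.connectedComponentsWithStats(m.astype(np.uint8))
    for i in range(1,k):
        if s[i,4]>6: rect(W,l==i,'fence',6)
    if n=='scene': cv2.imwrite('pics/s5.png',cv2.resize(c['frame'][150:270,320:440,::-1],None,fx=4,fy=4,interpolation=cv2.INTER_CUBIC))
E
```

```text
clock: 17.45
ee_pos: [0.3987, -0.168, 0.031]
eef_rot: [3.14, 0.001, 1.375]
wrist_force: [-1.6, -1.4, 1.0]
grip_width: 0.0528
grasp_force: 63.0
rel [ 0.0004 -0.0021  0.039 ] roll 0.19
scene
pad 336 c [ 404.9 -137.6] size [91.3 60. ] ang 80.4 z [59.1 63.6 66.2]
board 427 c [ 408.5 -125.8] size [117.7  90.8] ang 75.2 z [ 6.2  8.6 11.3]
fence 77 c [424.1 -94.2] size [27.4 68. ] ang 48.6 z [29.3 33.5 37.6]
top
pad 205 c [ 410.8 -112.7] size [37.  55.7] ang 79.0 z [61.2 65.  67.9]
board 274 c [ 400.  -109.8] size [178.6  90.8] ang 0.6 z [ 5.5  9.8 12.9]
fence 13 c [ 444.1 -112.5] size [34.2  2.4] ang 78.5 z [35.4 37.7 41.9]
fence 18 c [421.  -88.1] size [ 2.7 42.9] ang 78.2 z [34.1 37.6 39.9]
```

View pics/s5.png

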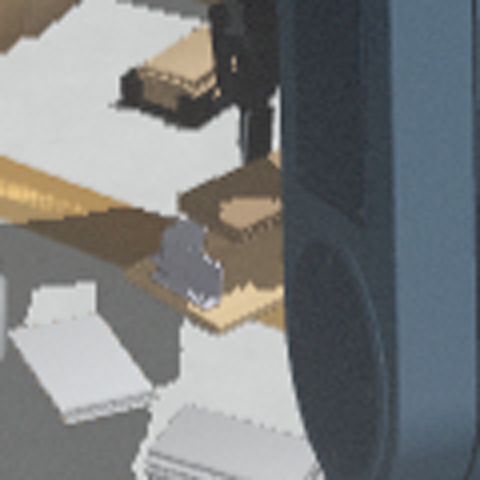

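The pad is above the board just inside both fences: about 3 mm from the long fence and 6 mm from the end fence. I shift 2 mm away from the long fence and lower it.

```bash
python3 -m inch '[[0.5,0,-0.003,0.01,0],[0.5,0,-0.003,0.02,0],[0.5,0,-0.003,0.03,0],[0.5,0,-0.003,0.036,0],[0.5,0,-0.003,0.04,0],[0.5,0,-0.003,0.04,0],[0.5,0,-0.003,0.04,0]]'
```

```text
clock: 18.25
ee_pos: [0.3947, -0.1676, -0.0102]
eef_rot: [-3.141, -0.0, 1.374]
wrist_force: [0.7, -0.7, -0.3]
grip_width: 0.053
grasp_force: 63.0
```

```bash
for i in 1; do python3 -m inch '[[0.5,0,0.002,0,0],[0.5,0,0.004,0,0],[0.5,0,0.004,0,0]]' | grep -E 'ee_pos|force|rot'; python3 -m inch '[[0.5,0,0.001,0,0],[0.5,0,0.001,0,0]]' | grep -E 'ee_pos|force|rot'; python3 -m inch '[[0.5,0,0.001,0,0],[0.5,0,0.001,0,0]]' | grep -E 'ee_pos|force|rot'; done
```

```text
ee_pos: [0.3992, -0.1687, -0.0098]
eef_rot: [3.141, 0.0, 1.374]
wrist_force: [0.4, 0.2, 0.4]
grasp_force: 63.0
ee_pos: [0.3998, -0.1686, -0.01]
eef_rot: [3.141, 0.0, 1.374]
wrist_force: [-0.6, 0.1, -0.4]
grasp_force: 63.0
ee_pos: [0.4007, -0.1688, -0.0101]
eef_rot: [3.141, 0.0, 1.374]
wrist_force: [0.3, -0.1, -0.8]
grasp_force: 63.0
```

```bash
python3 -m inch '[[0.5,0,0.001,0,0],[0.5,0,0.001,0,0]]' | grep -E 'ee_pos|wrist|rot'; python3 -m inch '[[0.5,0,0.001,0,0],[0.5,0,0.001,0,0]]' | grep -E 'ee_pos|wrist|rot';python3 -m inch '[[0.5,0,0.001,0,0],[0.5,0,0.001,0,0]]' | grep -E 'ee_pos|wrist|rot'
```

```text
ee_pos: [0.4014, -0.1688, -0.0102]
eef_rot: [-3.141, -0.0, 1.374]
wrist_force: [-0.4, -0.7, -0.4]
ee_pos: [0.4017, -0.1687, -0.0104]
eef_rot: [-3.14, -0.001, 1.374]
wrist_force: [-2.9, -0.4, 0.7]
ee_pos: [0.4018, -0.1686, -0.0106]
eef_rot: [-3.138, -0.001, 1.374]
wrist_force: [-6.3, -0.6, 0.7]
```

```bash
python3 -m inch '[[0.5,0.002,0,0,0],[0.5,0.004,0,0,0],[0.5,0.004,0,0,0]]' | grep -E 'ee_pos|wrist|rot'; python3 -m inch '[[0.5,0.001,0,0,0],[0.5,0.001,0,0,0]]' | grep -E 'ee_pos|wrist|rot'; python3 -m inch '[[0.5,0.001,0,0,0],[0.5,0.001,0,0,0]]' | grep -E 'ee_pos|wrist|rot';  python3 -m inch '[[0.5,0.001,0,0,0],[0.5,0.001,0,0,0]]' | grep -E 'ee_pos|wrist|rot'
```

```text
ee_pos: [0.4026, -0.1648, -0.0106]
eef_rot: [-3.138, -0.001, 1.374]
wrist_force: [-6.5, -2.7, -0.1]
ee_pos: [0.4028, -0.1639, -0.0106]
eef_rot: [-3.138, -0.001, 1.374]
wrist_force: [-6.9, -0.7, -0.5]
ee_pos: [0.403, -0.163, -0.0106]
eef_rot: [-3.138, -0.0, 1.374]
wrist_force: [-7.2, -1.7, 0.2]
ee_pos: [0.403, -0.1628, -0.0106]
eef_rot: [-3.138, 0.001, 1.374]
wrist_force: [-9.4, -5.0, -0.8]
```

```bash
python3 -m inch '[[0.5,0.001,0,0.001,0],[0.5,0.001,0,0.001,0]]' | grep -E 'ee_pos|wrist|rot'; python3 -m inch '[[0.5,0,0,0.001,0],[0.5,0,0,0.001,0]]' | grep -E 'ee_pos|wrist|rot'; python3 -m inch '[[0.5,0,0,0.001,0],[0.5,0,0,0.001,0]]' | grep -E 'ee_pos|wrist|rot'
```

```text
ee_pos: [0.4031, -0.1628, -0.011]
eef_rot: [-3.139, 0.002, 1.375]
wrist_force: [-13.2, -8.4, 6.7]
ee_pos: [0.4031, -0.1628, -0.0118]
eef_rot: [-3.139, 0.002, 1.375]
wrist_force: [-13.9, -9.5, 7.9]
ee_pos: [0.4032, -0.1628, -0.0122]
eef_rot: [-3.139, 0.002, 1.375]
wrist_force: [-15.5, -7.7, 16.4]
```

```bash
python3 -m inch '[[0.8,0,-0.002,0,0],[0.85,0,-0.004,0,0],[0.85,0,-0.004,0,0],[0.85,0,-0.004,0,0],[0.85,0,-0.004,-0.02,0],[0.85,0,-0.004,-0.06,0],[0.85,0,-0.004,-0.1,0],[0.85,0,-0.004,-0.15,0],[0.85,0,-0.004,-0.16,0]]'; python3 - <<'E'
from h import *
rel(400,276,120,96.7)
E
```

```text
clock: 21.95
ee_pos: [0.4043, -0.1625, 0.1521]
eef_rot: [3.132, 0.004, 1.374]
wrist_force: [0.7, -1.0, 0.3]
grip_width: 0.0725
grasp_force: 0.0
rel [ 0.4294 -0.09    0.0295] roll -17.95
```

```bash
python3 -m inch '[[0.9,0.03,-0.006,0,-3],[0.9,0.429,-0.09,0,-18],[0.9,0.429,-0.09,0,-18],[0.9,0.429,-0.09,0,-18],[0.9,0.429,-0.09,0,-18],[0.9,0.429,-0.09,0,-18],[0.9,0.429,-0.09,0,-18],[0.9,0.429,-0.09,0,-18],[0.9,0.429,-0.09,0,-18],[0.9,0.429,-0.09,0,-18]]'; python3 -m inch '[[0.9,0,0,0,0],[0.9,0,0,0,0]]' >/dev/null; python3 - <<'E'
from h import *
for n in('scene','top'):
    c=cam(n); W=cloud(c); Z=W[...,2]*1000; g=c['frame'].astype(int); br=g[...,0]-g[...,2]>10
    N=near(W,400,-162,90,110); B=near(W,400,276,90,100)
    rect(W,N&br&(Z>16)&(Z<26),n+' pad1'); rect(W,B&(Z>57)&(Z<69),'card'); rect(W,B&br&(Z>6)&(Z<18),'lpad')
    if n=='top':
        a=cv2.resize(c['frame'][220:290,310:410,::-1],None,fx=4,fy=4,interpolation=cv2.INTER_CUBIC)
    else: b=cv2.resize(c['frame'][150:270,320:440,::-1],None,fx=3,fy=3,interpolation=cv2.INTER_CUBIC)[:280]
cv2.imwrite('pics/p1.png',np.hstack([a,b]))
rel(400,276,15,96.7)
E
```

```text
clock: 22.95
ee_pos: [0.3959, 0.2826, 0.1462]
eef_rot: [3.142, -0.002, 1.693]
wrist_force: [0.1, -0.6, -0.4]
grip_width: 0.0772
grasp_force: 0.0
scene pad1 632 c [ 403.6 -164.5] size [156.3  63.6] ang 78.6 z [17.6 20.8 23.4]
card 1069 c [397.8 274.7] size [ 59.  115.4] ang 7.0 z [59.8 63.1 65.2]
lpad 407 c [398.1 275.3] size [ 58.1 152. ] ang 7.3 z [ 7.1 11.  13.9]
top pad1 1006 c [ 402.2 -153.9] size [166.8  62.5] ang 78.5 z [18.6 22.  25. ]
card 766 c [400.6 273.5] size [ 57.4 105.8] ang 7.5 z [61.  64.6 67.9]
lpad 136 c [408.5 211.2] size [55.6 19. ] ang 7.9 z [ 8.2 13.1 16.5]
rel [-0.0005  0.0031  0.1316] roll -0.09
```

View pics/p1.png

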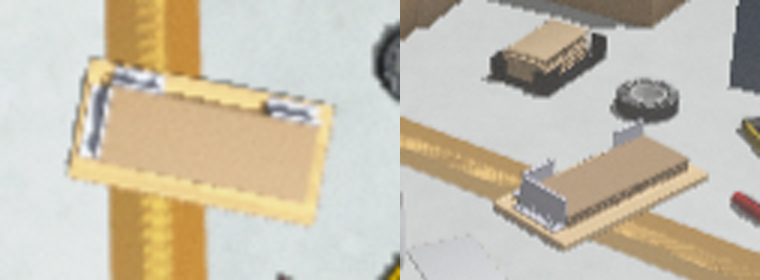

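The views show pad 1 flat and tight against both fences, with the end fence at the left and the long fence at the top, and the tag pack level in its holder. The card pack is next.

```bash
python3 -m inch '[[0.9,-0.001,0.002,0.03,-0.3],[0.9,-0.001,0.002,0.07,-0.3],[0.9,-0.001,0.002,0.11,-0.3],[0.9,-0.001,0.002,0.14,-0.3],[0.9,-0.001,0.002,0.15,-0.3],[0.9,-0.001,0.002,0.15,-0.3]]' | grep -E 'ee_pos|wrist'; python3 -m inch '[[0.5,0,0,0,0],[0.5,0,0,0,0],[0.5,0,0,0,0],[0.5,0,0,0,0],[0.5,0,0,0,0]]'
```

```text
ee_pos: [0.3984, 0.2754, -0.004]
wrist_force: [0.7, 0.8, 0.3]
clock: 24.35
ee_pos: [0.4005, 0.2773, -0.0014]
eef_rot: [3.138, -0.001, 1.693]
wrist_force: [-0.2, -1.7, 7.9]
grip_width: 0.0584
grasp_force: 65.6
```

```bash
python3 -m inch '[[0.5,0,0,-0.005,0],[0.5,0,0,-0.015,0],[0.5,0,0,-0.04,0],[0.5,0,0,-0.08,0],[0.5,0,0,-0.12,0],[0.5,0,0,-0.15,0],[0.5,0,0,-0.15,0],[0.5,0,0,-0.15,0]]'; python3 - <<'E'
from h import *
rel(641.5,-61.8,150,105.8)
c=cam('scene'); W=cloud(c); Z=W[...,2]*1000; g=c['frame'].astype(int); 
B=near(W,400,276,90,100); rect(W,B&(g[...,0]-g[...,2]>10)&(Z>6)&(Z<18),'lpad')
rect(W,B&(Z>185)&(Z<225)&(g.min(2)>90),'card')
E
```

```text
clock: 25.15
ee_pos: [0.3989, 0.277, 0.1475]
eef_rot: [3.14, -0.0, 1.693]
wrist_force: [-0.1, 0.4, -3.1]
grip_width: 0.0585
grasp_force: 65.2
rel [-0.3659  0.1993 -0.0024] roll -8.77
lpad 1455 c [398.8 275. ] size [ 59.9 155.5] ang 7.4 z [ 8.5 11.8 14.1]
card 1193 c [404.4 277.3] size [ 94.8 113.7] ang 6.7 z [186.9 211.  213.6]
```

```bash
python3 -m inch '[[0.5,-0.015,0.008,0,-1],[0.5,-0.05,0.027,0,-2],[0.5,-0.365,0.199,0,-8.8],[0.5,-0.365,0.199,0,-8.8],[0.5,-0.365,0.199,0,-8.8],[0.5,-0.365,0.199,0,-8.8],[0.5,-0.365,0.199,0,-8.8],[0.5,-0.365,0.199,0,-8.8],[0.5,-0.365,0.199,0,-8.8],[0.5,-0.365,0.199,0,-8.8]]'>/dev/null; python3 -m inch '[[0.5,0,0,0,0],[0.5,0,0,0,0],[0.5,0,0,0,0]]'; python3 -c "
from h import *
rel(641,-60,50,105.8)"
```

```text
clock: 26.5
ee_pos: [0.6397, -0.0593, 0.1461]
eef_rot: [-3.14, -0.002, 1.848]
wrist_force: [-0.4, 0.0, -2.2]
grip_width: 0.0588
grasp_force: 65.2
rel [-0.0012  0.0012  0.0961] roll 0.1
```

```bash
python3 -m inch '[[0.5,-0.001,0.001,0.02,0],[0.5,-0.001,0.001,0.05,0],[0.5,-0.001,0.001,0.08,0],[0.5,-0.001,0.001,0.105,0],[0.5,-0.001,0.001,0.114,0],[0.5,-0.001,0.001,0.114,0],[0.5,-0.001,0.001,0.114,0]]'; python3 - <<'E'
from h import *
rel(641,-60,-7,105.8)
c=cam('scene'); W=cloud(c); Z=W[...,2]*1000
cv2.imwrite('pics/s6.png',cv2.resize(c['frame'][150:230,255:345,::-1],None,fx=6,fy=6,interpolation=cv2.INTER_CUBIC))
rect(W,near(W,641,-61,80,90)&(Z>92)&(Z<100)&(c['frame'].min(2)>80),'cardtop')
E
```

```text
clock: 27.2
ee_pos: [0.643, -0.0613, 0.0343]
eef_rot: [3.14, 0.001, 1.848]
wrist_force: [0.4, 0.8, -1.6]
grip_width: 0.0583
grasp_force: 65.2
rel [ 0.0018 -0.0017  0.0413] roll 0.07
cardtop 319 c [644.1 -55.4] size [ 79.4 109.7] ang 6.1 z [94.1 98.2 99.9]
```

View pics/s6.png

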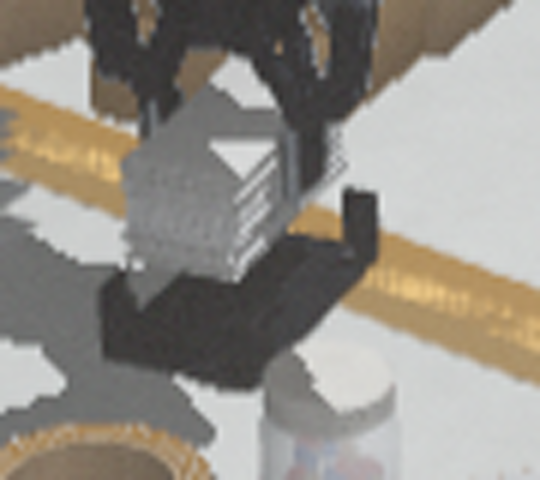

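The card pack's near bottom corner is at crop (235,280) and its left one at (128,250). The holder's near bottom corner is at (255,388) and its left one at (103,352). I ray-cast these for relative alignment.

```bash
python3 - <<'E'
from h import *
c=cam('scene'); P={}
for n,a,z in(('card near',(235,280),47.5),('card left',(128,250),47.5),('hold near',(255,390),0),('hold left',(103,354),0)):
    P[n]=plane(c,255+a[0]/6-.5,150+a[1]/6-.5,z/1000)*1000; print(n,np.round(P[n],1))
t=np.radians(105.8); X=np.array([np.cos(t),np.sin(t)]); Y=np.array([np.sin(t),-np.cos(t)])
m=lambda a,b:(P[a]+P[b])[:2]/2
d=m('hold near','hold left')-m('card near','card left'); print('hold-card end along toolx',d@X,'(9 nominal) tooly',d@Y)
E
```

```text
card near [606.9 -20.   47.5]
card left [662.  -10.3  47.5]
hold near [591.5 -13.7   0. ]
hold left [665.2   5.9   0. ]
hold-card end along toolx 12.48020687303616 (9 nominal) tooly -2.7428117179911244
```

```bash
python3 -m inch '[[0.5,0.0025,-0.002,0.003,0],[0.5,0.0025,-0.002,0.01,0],[0.5,0.0025,-0.002,0.017,0],[0.5,0.0025,-0.002,0.02,0]]' | grep -E 'ee_pos|wrist|rot'; python3 -m inch '[[0.5,0,0,0.006,0],[0.5,0,0,0.012,0],[0.5,0,0,0.017,0],[0.5,0,0,0.019,0],[0.5,0,0,0.019,0]]' | grep -E 'ee_pos|wrist|rot'
```

```text
ee_pos: [0.6389, -0.0598, 0.0117]
eef_rot: [-3.14, -0.001, 1.847]
wrist_force: [-0.4, 0.4, -2.2]
ee_pos: [0.6394, -0.0599, -0.0067]
eef_rot: [-3.141, -0.0, 1.847]
wrist_force: [-0.4, 0.0, -1.5]
```

```bash
python3 -m inch '[[0.5,0,0,0.0015,0],[0.5,0,0,0.0015,0]]' | grep -E 'ee_pos|wrist'; python3 -m inch '[[0.9,0,0,0,0],[0.9,0,0,0,0],[0.9,0,0,0,0],[0.9,0,0,-0.03,0],[0.9,0,0,-0.08,0],[0.9,0,0,-0.13,0],[0.9,0,0,-0.17,0],[0.9,0,0,-0.17,0]]'; python3 -c "
from h import *
rel(398.8,275.2,120,97.4)"
```

```text
ee_pos: [0.64, -0.06, -0.0072]
wrist_force: [0.4, -0.1, -0.7]
clock: 29.2
ee_pos: [0.6438, -0.0609, 0.1704]
eef_rot: [3.13, 0.007, 1.847]
wrist_force: [0.8, -0.5, 0.3]
grip_width: 0.077
grasp_force: 0.0
rel [ 0.3905 -0.1446  0.0459] roll 8.42
```

```bash
python3 -m inch '[[0.85,0.03,-0.011,0,1],[0.85,0.39,-0.144,0.03,8.4],[0.85,0.39,-0.144,0.03,8.4],[0.85,0.39,-0.144,0.03,8.4],[0.85,0.39,-0.144,0.03,8.4],[0.85,0.39,-0.144,0.03,8.4],[0.85,0.39,-0.144,0.03,8.4],[0.85,0.39,-0.144,0.03,8.4],[0.85,0.39,-0.144,0.03,8.4],[0.85,0.39,-0.144,0.03,8.4]]'>/dev/null; python3 -m inch '[[0.85,0,0,0,0],[0.85,0,0,0,0],[0.85,0,0,0,0]]'; python3 - <<'E'
from h import *
for n in('scene','top'):
    c=cam(n); W=cloud(c); Z=W[...,2]*1000; g=c['frame'].astype(int); br=g[...,0]-g[...,2]>10
    rect(W,near(W,400,276,90,100)&br&(Z>6)&(Z<18),n+' lpad')
    H=near(W,641,-61,80,90)
    rect(W,H&(Z>52)&(Z<63),'card'); rect(W,H&(g.max(2)<80)&(Z<45),'hold')
    rect(W,near(W,495,48,45,45)&(Z>65)&(Z<85),'jar');rect(W,near(W,459,-318,45,45)&(Z>12)&(Z<25),'tape')
rel(398.8,275.2,-21,97.4)
E
```

```text
clock: 30.5
ee_pos: [0.3958, 0.2752, 0.1323]
eef_rot: [3.141, 0.0, 1.698]
wrist_force: [0.3, 0.0, 0.7]
grip_width: 0.0725
grasp_force: 0.0
scene lpad 1457 c [399.5 275. ] size [ 60.7 153.6] ang 7.9 z [ 8.6 11.8 14.1]
card 356 c [638.9 -63.1] size [ 56.9 114.6] ang 16.7 z [54.3 56.9 59.4]
hold 115 c [621.1 -63.9] size [141.3  40.9] ang 86.3 z [ 3.9  7.5 34.7]
jar 227 c [489.3  45.8] size [40.7 55.2] ang 40.8 z [67.5 74.4 76.7]
tape 164 c [ 456.9 -317.3] size [57.5 60.5] ang 31.7 z [12.6 17.3 20.1]
top lpad 885 c [400.9 268.9] size [ 56.8 135.6] ang 7.0 z [ 9.5 13.3 16.6]
card 753 c [640.5 -60.2] size [ 59. 112.] ang 15.1 z [54.6 58.4 61.5]
hold 246 c [645.7 -60.7] size [ 83.7 132.5] ang 15.2 z [ 3.4  9.2 38.5]
jar 291 c [495.1  49.8] size [51.4 50.5] ang 44.6 z [72.6 76.  79.4]
tape 271 c [ 458.7 -317.7] size [58.1 57.4] ang 89.7 z [14.8 18.7 22.3]
rel [-0.0004  0.0031  0.1533] roll -0.1
```

The card pack sits level in its holder, with its top at about 57 mm. The jar and the tape are unmoved. The lower pad is next.

```bash
python3 -m inch '[[0.85,0,0.003,0.03,0],[0.85,0,0.003,0.07,0],[0.85,0,0.003,0.11,0],[0.85,0,0.003,0.14,0],[0.85,0,0.003,0.15,0],[0.85,0,0.003,0.1515,0],[0.85,0,0.003,0.1515,0]]' | grep -E 'ee_pos|wrist'; python3 -m inch '[[0.5,0,0,0,0],[0.5,0,0,0,0],[0.5,0,0,0,0],[0.5,0,0,0,0],[0.5,0,0,0,0]]'
```

```text
ee_pos: [0.3989, 0.2766, -0.0183]
wrist_force: [0.7, 1.1, 0.2]
clock: 31.8
ee_pos: [0.3991, 0.2772, -0.0168]
eef_rot: [3.138, -0.001, 1.7]
wrist_force: [-1.0, -1.2, 11.2]
grip_width: 0.0427
grasp_force: 5.6
```

```bash
python3 -m inch '[[0.5,0,0,-0.005,0],[0.5,0,0,-0.02,0],[0.5,0,0,-0.05,0],[0.5,0,0,-0.09,0],[0.5,0,0,-0.13,0],[0.5,0,0,-0.17,0],[0.5,0,0,-0.17,0],[0.5,0,0,-0.17,0]]'; python3 - <<'E'
from h import *
rel(394.8,-167.5,150,78.6)
c=cam('scene'); W=cloud(c); Z=W[...,2]*1000; g=c['frame'].astype(int)
rect(W,near(W,400,276,90,100)&(g[...,0]-g[...,2]>10)&(Z>170)&(Z<192),'lpad')
E
```

```text
clock: 32.6
ee_pos: [0.3984, 0.2768, 0.1524]
eef_rot: [3.138, -0.001, 1.7]
wrist_force: [-0.4, 0.9, -1.1]
grip_width: 0.0428
grasp_force: 0.0
rel [-0.4401 -0.061   0.0018] roll 18.83
lpad 11
```

The fingers rode over the pad's top, so the grasp was too high. I check the pad's position and try about 4 mm lower.

```bash
python3 -m inch '[[0.85,0,0,0.03,0],[0.85,0,0,0.06,0],[0.85,0,0,0.06,0],[0.85,0,0,0.06,0]]'|grep ee_pos; python3 - <<'E'
from h import *
for n in('scene','top'):
    c=cam(n); W=cloud(c); Z=W[...,2]*1000; g=c['frame'].astype(int); br=g[...,0]-g[...,2]>10
    rect(W,near(W,400,276,90,100)&br&(Z>6)&(Z<18),n+' lpad')
rel(399.5,275.2,-23.5,97.5)
E
```

```text
ee_pos: [0.3967, 0.276, 0.0899]
scene lpad 1455 c [398.6 275. ] size [ 59.  152.5] ang 8.0 z [ 8.5 11.8 13.8]
top lpad 773 c [401.9 260.1] size [ 56.7 118.5] ang 7.8 z [ 9.9 13.2 16.6]
rel [-0.0017  0.0008  0.1151] roll -0.09
```

```bash
python3 -m inch '[[0.85,-0.002,0.001,0.03,0],[0.85,-0.002,0.001,0.07,0],[0.85,-0.002,0.001,0.1,0],[0.85,-0.002,0.001,0.112,0],[0.85,-0.002,0.001,0.1155,0],[0.85,-0.002,0.001,0.1155,0],[0.85,-0.002,0.001,0.1155,0]]' | grep -E 'ee_pos|wrist'; python3 -m inch '[[0.5,0,0,0,0],[0.5,0,0,0,0],[0.5,0,0,0,0],[0.5,0,0,0,0],[0.5,0,0,0,0]]'
```

```text
ee_pos: [0.4005, 0.2752, -0.0231]
wrist_force: [0.5, -0.1, 0.6]
clock: 34.35
ee_pos: [0.4001, 0.2751, -0.0227]
eef_rot: [3.139, -0.001, 1.7]
wrist_force: [-1.2, -1.3, 10.6]
grip_width: 0.0534
grasp_force: 60.8
```

```bash
python3 -m inch '[[0.5,0,0,-0.005,0],[0.5,0,0,-0.02,0],[0.5,0,0,-0.05,0],[0.5,0,0,-0.09,0],[0.5,0,0,-0.13,0],[0.5,0,0,-0.17,0],[0.5,0,0,-0.17,0],[0.5,0,0,-0.17,0]]'; python3 - <<'E'
from h import *
rel(394.8,-168.3,150,78.6)
c=cam('scene'); W=cloud(c); Z=W[...,2]*1000; g=c['frame'].astype(int)
rect(W,near(W,400,276,90,100)&(g[...,0]-g[...,2]>10)&(Z>170)&(Z<192),'lpad')
E
```

```text
clock: 35.15
ee_pos: [0.3996, 0.2749, 0.1467]
eef_rot: [3.139, -0.001, 1.7]
wrist_force: [-0.1, -0.6, -1.8]
grip_width: 0.0537
grasp_force: 63.0
rel [-0.4388 -0.062  -0.0038] roll 18.82
lpad 1249 c [399.7 275.2] size [ 59.7 154.4] ang 7.3 z [172.5 180.9 182.7]
```

```bash
python3 -m inch '[[0.5,-0.02,-0.003,0,1],[0.5,-0.055,-0.008,0,3],[0.5,-0.439,-0.062,0,18.8],[0.5,-0.439,-0.062,0,18.8],[0.5,-0.439,-0.062,0,18.8],[0.5,-0.439,-0.062,0,18.8],[0.5,-0.439,-0.062,0,18.8],[0.5,-0.439,-0.062,0,18.8],[0.5,-0.439,-0.062,0,18.8],[0.5,-0.439,-0.062,0,18.8]]'>/dev/null; python3 -m inch '[[0.5,0,0,0,0],[0.5,0,0,0,0],[0.5,0,0,0,0]]'; python3 -c "
from h import *
rel(394.8,-168.3,35,78.6)"
```

```text
clock: 36.5
ee_pos: [0.3933, -0.1671, 0.1442]
eef_rot: [-3.139, -0.002, 1.373]
wrist_force: [0.4, 0.9, 0.4]
grip_width: 0.0532
grasp_force: 63.0
rel [-0.0011  0.002   0.1092] roll 0.04
```

```bash
python3 -m inch '[[0.5,-0.001,0.001,0.03,0],[0.5,-0.001,0.001,0.07,0],[0.5,-0.001,0.001,0.1,0],[0.5,-0.001,0.001,0.115,0],[0.5,-0.001,0.001,0.119,0],[0.5,-0.001,0.001,0.119,0],[0.5,-0.001,0.001,0.119,0]]'; python3 - <<'E'
from h import *
rel(394.8,-168.3,2,78.6)
c=cam('top'); W=cloud(c); Z=W[...,2]*1000; g=c['frame'].astype(int); br=g[...,0]-g[...,2]>10
rect(W,near(W,400,-162,90,110)&br&(Z>50)&(Z<66),'pad2')
m=(near(W,400,-162,90,110)&br&(Z>50)&(Z<66)); q=W[m][:,:2]*1000-[403.8,-162.5]; t=np.radians(-11.4)
X=q@[np.cos(t),np.sin(t)]; Y=q@[-np.sin(t),np.cos(t)]; print(np.percentile(X,[1,99]),np.percentile(Y,[1,99]))
E
```

```text
clock: 37.2
ee_pos: [0.3957, -0.1697, 0.0272]
eef_rot: [3.14, 0.001, 1.373]
wrist_force: [1.0, -0.7, 0.2]
grip_width: 0.0531
grasp_force: 63.0
rel [ 0.0012 -0.0012  0.0252] roll 0.09
pad2 222 c [ 407.8 -113.8] size [40.  55.9] ang 78.2 z [59.8 62.9 65.2]
[-33.07137348  21.15775183] [30.6671667  68.39618393]
```

Pad 2 is clear of both fences by about 6 mm. I lower it to just above pad 1 and push toward the long fence.

```bash
python3 -m inch '[[0.5,0,0,0.008,0],[0.5,0,0,0.016,0],[0.5,0,0,0.022,0],[0.5,0,0,0.025,0],[0.5,0,0,0.025,0],[0.5,0,0,0.025,0]]' | grep -E 'ee_pos|wrist'; python3 -m inch '[[0.5,0,0.002,0,0],[0.5,0,0.004,0,0],[0.5,0,0.006,0,0],[0.5,0,0.006,0,0]]' | grep -E 'ee_pos|wrist|rot'; python3 -m inch '[[0.5,0,0.001,0,0],[0.5,0,0.001,0,0]]' | grep -E 'ee_pos|wrist|rot'
```

```text
ee_pos: [0.395, -0.17, 0.0013]
wrist_force: [0.4, 0.3, -0.6]
ee_pos: [0.401, -0.1711, 0.0014]
eef_rot: [-3.142, 0.0, 1.372]
wrist_force: [0.2, -0.7, -0.2]
ee_pos: [0.4012, -0.171, 0.0012]
eef_rot: [-3.14, -0.0, 1.372]
wrist_force: [-3.5, -1.3, 0.8]
```

```bash
python3 -m inch '[[0.5,0,0.001,0,0],[0.5,0,0.001,0,0]]' | grep -E 'ee_pos|wrist|rot'; python3 -m inch '[[0.5,0.002,0,0,0],[0.5,0.004,0,0,0],[0.5,0.006,0,0,0],[0.5,0.006,0,0,0]]' | grep -E 'ee_pos|wrist|rot'; python3 -m inch '[[0.5,0.001,0,0,0],[0.5,0.001,0,0,0]]' | grep -E 'ee_pos|wrist|rot'; python3 -m inch '[[0.5,0.001,0,0,0],[0.5,0.001,0,0,0]]' | grep -E 'ee_pos|wrist|rot'
```

```text
ee_pos: [0.4013, -0.1709, 0.001]
eef_rot: [-3.139, -0.001, 1.372]
wrist_force: [-4.7, -1.4, 0.2]
ee_pos: [0.4025, -0.165, 0.0009]
eef_rot: [-3.139, -0.001, 1.372]
wrist_force: [-5.3, -1.8, 0.6]
ee_pos: [0.4026, -0.1646, 0.0009]
eef_rot: [-3.139, 0.0, 1.372]
wrist_force: [-7.8, -4.6, -1.0]
ee_pos: [0.4026, -0.1646, 0.0009]
eef_rot: [-3.139, 0.002, 1.373]
wrist_force: [-9.1, -8.6, -2.7]
```

```bash
python3 -m inch '[[0.5,0.0005,0.001,0.001,0],[0.5,0.0005,0.001,0.001,0]]' | grep -E 'ee_pos|wrist|rot'; python3 -m inch '[[0.5,0,0,0.001,0],[0.5,0,0,0.001,0]]' | grep -E 'ee_pos|wrist|rot'; python3 -m inch '[[0.5,0,0,0.001,0],[0.5,0,0,0.001,0]]' | grep -E 'ee_pos|wrist|rot'
```

```text
ee_pos: [0.4027, -0.1645, 0.0005]
eef_rot: [-3.137, 0.002, 1.373]
wrist_force: [-16.1, -10.4, 7.5]
ee_pos: [0.4027, -0.1646, -0.0002]
eef_rot: [-3.137, 0.002, 1.373]
wrist_force: [-17.0, -10.1, 13.7]
ee_pos: [0.4028, -0.1646, -0.001]
eef_rot: [-3.137, 0.002, 1.373]
wrist_force: [-17.2, -9.4, 15.7]
```

```bash
python3 -m inch '[[0.5,0,0,0.001,0],[0.5,0,0,0.001,0]]' | grep -E 'ee_pos|wrist|rot'; python3 -m inch '[[0.8,0,-0.002,0,0],[0.85,0,-0.004,0,0],[0.85,0,-0.004,0,0],[0.85,0,-0.004,0,0],[0.85,0,-0.004,-0.02,0],[0.85,0,-0.004,-0.06,0],[0.85,0,-0.004,-0.1,0],[0.85,0,-0.004,-0.15,0],[0.85,0,-0.004,-0.17,0]]' | grep -E 'ee_pos|wrist|width'; python3 -m inch '[[0.85,-0.02,-0.01,0,0],[0.85,-0.2,-0.05,-0.03,0],[0.85,-0.25,-0.05,-0.05,0],[0.85,-0.25,-0.05,-0.05,0],[0.85,-0.25,-0.05,-0.05,0],[0.85,-0.25,-0.05,-0.05,0],[0.85,-0.25,-0.05,-0.05,0],[0.85,-0.25,-0.05,-0.05,0]]' | grep -E 'ee_pos|clock'; python3 - <<'E'
from h import *
for n in('scene','top'):
    c=cam(n); W=cloud(c); Z=W[...,2]*1000; g=c['frame'].astype(int); br=g[...,0]-g[...,2]>10
    m=near(W,400,-162,90,110)&br&(Z>28)&(Z<42); rect(W,m,n+' pad2')
    q=W[m][:,:2]*1000-[403.8,-162.5]; t=np.radians(-11.4)
    X=q@[np.cos(t),np.sin(t)]; Y=q@[-np.sin(t),np.cos(t)]; print(np.percentile(X,[1,99]),np.percentile(Y,[1,99]))
    if n=='top': a=cv2.resize(c['frame'][220:290,310:410,::-1],None,fx=4,fy=4,interpolation=cv2.INTER_CUBIC); save(c,'topend.png')
    else: b=cv2.resize(c['frame'][160:260,330:430,::-1],None,fx=4,fy=4,interpolation=cv2.INTER_CUBIC)[60:340]
cv2.imwrite('pics/p2.png',np.hstack([a,b]))
E
```

```text
ee_pos: [0.4028, -0.1646, -0.0016]
eef_rot: [-3.137, 0.002, 1.373]
wrist_force: [-19.1, -8.4, 19.5]
ee_pos: [0.4038, -0.1637, 0.1718]
wrist_force: [0.6, -0.4, -0.7]
grip_width: 0.0727
clock: 41.95
ee_pos: [0.303, -0.3981, 0.2169]
scene pad2 381 c [ 407.8 -146.9] size [117.   62.6] ang 79.0 z [30.6 32.8 35.3]
[-29.80494976  29.72932166] [-38.33255592  72.74710481]
top pad2 1048 c [ 404.4 -163.3] size [150.4  56.8] ang 78.6 z [30.6 34.  37.3]
[-27.35104729  27.48717501] [-73.44082006  72.43439403]
```

View pics/p2.png

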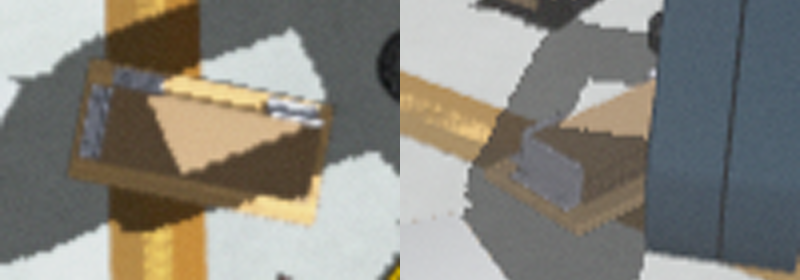

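Pad 2 is on top of pad 1. Its measured rectangle is centred on the squared pose to within 1 mm, at 78.6°, against both fences at crop (95,120) and (200,90). The robot is clear, so I hand the job in.

```bash
python3 -m inch '[[0.85,0,0,0,0],[0.85,0,0,0,0],[0.85,0,0,0,0]]' | grep -E 'ee_pos|wrist'; python3 -c "
from h import *
print(arm.hand_in())"
```

```text
ee_pos: [0.3037, -0.397, 0.2174]
wrist_force: [0.2, 0.6, 0.2]
the job is handed in; nothing more can be done
None
```

I handed the job in at about 42 s: the tag pack and card pack are upright in their holders, both pads are stacked on the stand against both fences, and the jar and tape roll were still in place when I last measured them, just before the second pad was moved.

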